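Take the slide rack off the drip stand

ROBOT

A 7-joint arm with a two-finger parallel gripper is mounted at the origin on the work surface. World frame = base frame: x ahead of the robot, y to its left, z up, the work surface at z = 0. Lengths are in m, angles in rad, forces in N, time in s.
With the tool pointing down it reaches from about 0.35 to 0.9 m from the base axis. Payload 8.1 kg.
Tool frame: the origin (TCP) lies midway between the tips of the shut fingers; the grasp point (between the pads) lies 19 mm behind it (arm.hold_point_z is the distance from the TCP to the grasp point, in m); z points along the fingers, y is the direction in which the jaws open and shut (so a half turn about z gives the same grasp; the last joint's range is limited). The gripper opens to 92 mm and grips with 3 to 60 N. Pads are 19 mm wide; open, the fingers measure 130 mm over their backs; the gripper's body (75 mm by 190 mm) begins 47 mm behind the grasp point.
Start: joints at [1.199, 0.434, 0.025, 1.573, -0.012, 1.134, -0.075], TCP at [0.166, -0.603, 0.227] pointing down, gripper open.
Joint ranges: [-2.62, 2.62], [-0.44, 2.09], [-1.27, 1.32], [0.08, 2.57], [-1.32, 4.46], [0.12, 2], [-2.74, 2.74]. Speed limits (rad/s): [2.22, 2.22, 3.01, 3.01, 3.14, 3.14, 3.14].

INTERFACE

Orientations are given as a rotation vector (axis times angle).
In Python, from cell import arm gives the robot as it stands.
- The arm moves only by the shell command python3 -m pendant 'ROWS' [FORCE]. ROWS is JSON, a list of rows, each a list of 3 entries, a list of its own where there are three numbers: the shift along the tool's x, y, z in m, then the turn, a rotation vector about the tool's x, y, z in degrees, then the finger opening in m, from 0 to 0.0918. A call has 1 to 10 rows; each row shifts and turns the commanded pose from where the row before left it, along the tool's axes as they then stand; what a row does not reach is not made up. A row lasts 1/8 s, in which the tool goes at most 62.5 mm and 10.7 degrees, less where a joint would pass 70% of its speed; a pose out of reach is approached as far as the arm can. A call with a gripper value outside its range is refused whole. The fingers move at their own pace and stop on an object; FORCE is the grip in N (left out, the last holds). Time passes only in rows, so rows that do not move let the fingers close. It gives the time, the measured TCP pose, the force and the opening at its end, in the units of the state.
- arm.observe(): the state, without advancing time (a new reading comes with each control period).
- arm.get_image(name): name is "scene" or "top" or "wrist"; returns (picture, depth): 420x560x3 uint8, red, green, blue; 420x560 float32, m along the optical axis (not along the pixel's ray), 0 where there is no reading.
- arm.camera_params(name): a dict with "fovy" (degrees; the focal length in pixels is half the picture's height over the tangent of half this angle, whatever the lens; pixels are square), "cx", "cy" (the principal point, pixels), "rvec" (rotation vector, rad) and "tvec" (3), from world to camera coordinates, as OpenCV has them; the wrist camera has in their place "mount" (4x4, takes a point from camera to tool coordinates, whose origin is the TCP and whose axes are the flange's). Camera axes: x right, y down, z forward; pixel columns grow to the right and rows downward; lengths in m; the calibration is good to about 2 mm. A picture is of the moment at which its call begins: read the wrist's pose just before it. camera_params takes no time and is no camera call.
- arm.sign_off(): hands the job in, once; it reports no verdict.
Trained networks look in the newest picture that a camera, given by its name, has taken for a name from the list of things; names that differ only in an ending like _2 or _b are one class to them, and where a whole thing is asked for, a point or a joint stands for the part that bears it (a point fixed in the world has none). Each returns a list of dicts, best first, with "conf" (0 to 1); they miss things now and then, are a little off and sometimes report something else, mostly with a low value. They report only what shows in the picture. A call takes as long as a camera call. They do not tell look-alikes from the thing itself.
- arm.look_for(camera, label): "rect" ([centre column, centre row, width, height] in pixels, round what is visible of it).
- arm.masks_of(camera, label): "pixels" (420x560 bool, what is visible of it) and "rect" ([centre column, centre row, width, height] in pixels, round what is visible of it).
The state is a dict: "clock": time; "joints": joint angles; "dq": joint speeds; "joint_efforts": joint torques, N m; "position": TCP position; "ee_rot": TCP orientation; "force": force on the tool from outside, world axes, zero at the start; "ft_torque": the same for the moment, N m; "width": opening from 0.0 (shut) to 1.0 (fully open).
Only numpy, scipy, OpenCV 4.12 (cv2) and the standard library are available. Lean on these libraries where they do the work, as an engineer would, in place of code of your own. Each camera call takes 0.05 s, during which the arm holds its last target.

TASK

The glass slides have drained. Lift the slide rack, the low, wide rectangular one with glass slides standing in it, up and off its hook on the drip stand, and set it down gently, upright and flat on the floor of the shallow white tray, then let go. Leave the round basket and the tall narrow carrier hanging on their hooks.

Things in the scene. Friction and masses are not known exactly. Their poses are not given: they have to be found in the camera images.
- slide_rack: Steel rack to move, 60 (x) x 84 (y) x 30 mm, full of slides, 0.2 kg. Origin: centre of underside; z up. An arch (legs at y +-38 mm) holds an 8 mm crossbar along y, 110 mm up; on its middle an upright black grip, 18 mm round, 124 to 164 mm up. Hung (origin 98 mm high) on one of 3 hooks. Its hook points to rack +x, tip 37 mm past the crossbar's centre and 12 mm above it: lift 30 mm, then 80 mm to +x.
- tray: Shallow square white tray, fixed, 170 x 170 x 30 mm outside, walls and floor 5 mm thick (160 x 160 mm inside; the slide rack fits at any yaw). Origin: centre of its underside, on the bench; x and y along its sides, z up.
- round_basket: Bystander: round steel tube basket, 70 mm across, 65 mm high, white tube caps in its mouth. Origin: centre of underside. Same arch and grip as the slide rack (crossbar 130 mm up), on another hook. The 3 hooks (8 mm rod) sit 115 mm apart in a row along y on a fixed steel drip stand; its rail, 221 mm high, runs 85 mm to the -x (robot) side of the crossbars.
- tall_carrier: Bystander: tall narrow square steel carrier, 45 x 45 x 90 mm high. Origin: centre of underside. Same arch and grip as the slide rack (crossbar 150 mm up), hanging on another hook of the stand. The stand's base plate, 12 mm thick, lies below the hanging things.
There are look-alikes about, which are no part of the job. What is shaped like the slide_rack but green is not meant.

How it is judged:
On the way:
1. the slide rack is lifted up off its hook, at least 14 mm above where it hung (height (world z) of slide_rack above 0.112 m), for 0.1 s.
At the end, for the whole second after the job is handed in: The slide rack stands in the tray: centre within 60 mm of the tray's centre, underside within 5 mm of the tray's floor, upright within 5.7 degrees, at rest and released. The round basket and the tall carrier still hang within 40 mm of where they were (horizontal distance between slide_rack and tray below 0.06 m and z of slide_rack in the frame of tray between 0.001 and 0.01 m and angle between slide_rack's own z axis and vertical below 0.1 rad and linear speed of slide_rack below 0.02 m/s and distance of each of round_basket, tall_carrier from where it was at the start of the episode below 0.04 m); the robot touches nothing.
It fails at once if the round basket or the tall carrier falls or is taken off its hook (its underside drops more than 20 mm or rises more than 20 mm) (height (world z) of round_basket below 0.058 m or height (world z) of round_basket above 0.098 m or height (world z) of tall_carrier below 0.038 m or height (world z) of tall_carrier above 0.078 m).
It fails at once if the slide rack is dropped or slammed into the tray (faster than 0.6 m/s within 40 mm of the tray's underside, as after a fall of about 20 mm) (horizontal distance between slide_rack and tray below 0.1 m and z of slide_rack in the frame of tray below 0.04 m and linear speed of slide_rack above 0.6 m/s).
It also fails if it takes over 45 s, if anything falls off the work surface, if the arm or the gripper's body presses on something with over 40 N, if the wrist force passes 120 N, or if a joint passes its speed limit or range.

## Working session

There is one attempt and no reset: what is moved stays moved. The work goes in short steps, Python scripts to look and compute and a shell command to move; the robot and the scene stay as the last step left them, time stands still between calls to the robot, and variables do not carry over. Pictures are saved under pics/ and viewed, and the job is handed in when it is done.

```bash
mkdir -p pics; ls
python3 - <<'E'
from cell import arm
import cv2
print(arm.observe())
for n in ("scene","top","wrist"):
    p,d=arm.get_image(n); cv2.imwrite(f"pics/{n}0.png",p[:,:,::-1])
    print(n,arm.camera_params(n))
    if n!="wrist":
        for l in ("slide_rack","tray","round_basket","tall_carrier"):
            print(l,[(r["conf"],r["rect"]) for r in arm.look_for(n,l)])
E
```

```text
pics
{'clock': 0.0, 'joints': array([ 1.19941848,  0.43521755,  0.0249681 ,  1.57411695, -0.01160254,
        1.13398611, -0.07507281]), 'dq': array([ 0.00200592, -0.00071041,  0.00180075,  0.00017342,  0.00031283,
        0.00117408, -0.00010853]), 'joint_efforts': array([-2.25429089e-04, -6.67851448e+01,  9.84904021e-01, -3.14448452e+01,
       -6.04968402e-02,  4.29510023e-02,  2.35551943e-04]), 'position': array([ 0.16578046, -0.60207384,  0.22594061]), 'ee_rot': array([-3.11174435e+00, -4.20657258e-01,  5.48221600e-04]), 'force': array([ 0.69516882,  0.45382405, -0.51386095]), 'ft_torque': array([ 0.01025171,  0.01041823, -0.04021706]), 'width': 0.9972167889242554}
scene {'fovy': 46.065070197774475, 'cx': 281.83538682783853, 'cy': 217.3166930221351, 'rvec': array([ 2.2327055 ,  1.00950956, -0.36204566]), 'tvec': array([-0.39199717, -0.3075121 ,  1.52656628])}
slide_rack [(0.92, [365.5, 228.3, 38.0, 61.2]), (0.84, [316.1, 137.9, 40.7, 68.9])]
tray [(0.73, [142.8, 288.3, 96.7, 89.8])]
round_basket [(0.81, [283.4, 159.2, 31.0, 69.3])]
tall_carrier [(0.71, [244.7, 181.3, 30.9, 71.8]
[... 199 characters left out ...]
slide_rack [(0.96, [172.1, 248.2, 65.3, 35.4]), (0.56, [211.0, 147.9, 51.8, 48.8])]
tray [(0.76, [440.9, 261.2, 99.9, 103.8])]
round_basket [(0.63, [236.7, 250.4, 46.7, 39.0])]
tall_carrier [(0.82, [301.6, 252.6, 32.3, 29.9]), (0.19, [171.3, 247.8, 63.2, 35.7])]
wrist {'fovy': 58.922577870078314, 'cx': 274.80159291018225, 'cy': 206.77985974694357, 'mount': array([[-8.57735281e-04, -9.50656454e-01, -3.10244374e-01,
         8.55918420e-02],
       [ 9.99999607e-01, -8.85520101e-04, -5.12806883e-05,
        -2.11908933e-04],
       [-2.25977312e-04, -3.10244296e-01,  9.50656839e-01,
        -1.57944079e-01],
       [ 0.00000000e+00,  0.00000000e+00,  0.00000000e+00,
         1.00000000e+00]])}
```

View pics/scene0.png

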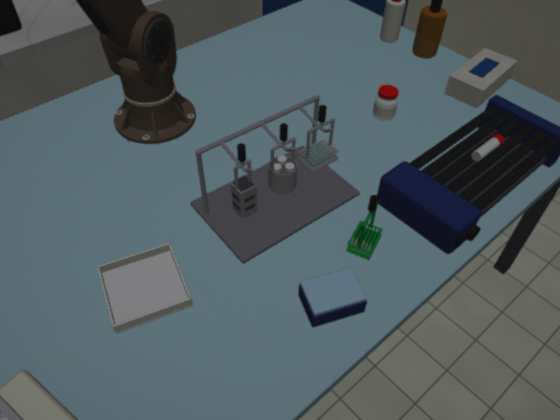

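View pics/top0.png

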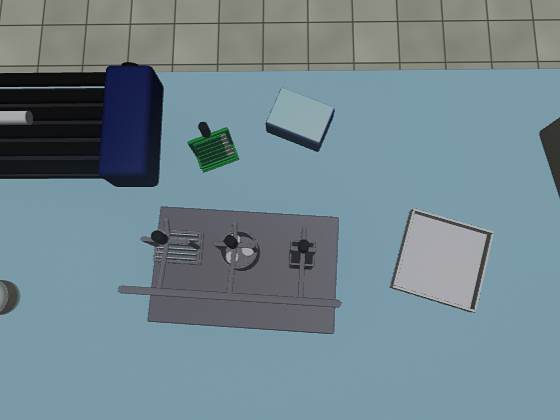

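The real rack is the steel one at scene (318,140) / top (172,248). It could be confused with the green look-alike at scene (365,238) / top (213,148). The carrier at top (302,252) and the basket at top (237,250) have the same grips. Next I'll crop in close and measure.

```bash
cat > h.py <<'E'
import numpy as np, cv2
from scipy.spatial.transform import Rotation as R
from cell import arm
def cam(n):
    c=arm.camera_params(n); f=210/np.tan(np.radians(c["fovy"])/2)
    if n=="wrist":
        s=arm.observe(); T=np.eye(4); T[:3,:3]=R.from_rotvec(s["ee_rot"]).as_matrix(); T[:3,3]=s["position"]
        return f,c["cx"],c["cy"],T@c["mount"]
    T=np.eye(4); T[:3,:3]=R.from_rotvec(c["rvec"]).as_matrix(); T[:3,3]=c["tvec"]
    return f,c["cx"],c["cy"],np.linalg.inv(T)
def cloud(n):
    f,cx,cy,T=cam(n); p,d=arm.get_image(n)
    v,u=np.mgrid[:420,:560]
    P=np.stack([(u-cx)/f*d,(v-cy)/f*d,d],-1)@T[:3,:3].T+T[:3,3]
    P[d==0]=np.nan
    return p,d,P
E
python3 - <<'E'
from h import *
for n in ("scene","top"):
    p,d,P=cloud(n)
    np.savez(f"/tmp/{n}.npz",p=p,P=P)
    r=(slice(95,175),slice(270,350)) if n=="scene" else (slice(205,285),slice(130,210))
    cv2.imwrite(f"pics/{n}_crop.png",cv2.resize(p[r][:,:,::-1],(560,560),interpolation=cv2.INTER_CUBIC))
    g=p.astype(int)
    dark=(g.max(-1)<45)&(P[...,2]>0.2)&(P[...,2]<0.29)
    k,l,s,c=cv2.connectedComponentsWithStats(dark.astype(np.uint8))
    for i in range(1,k):
        if s[i,4]>15:
            Q=P[l==i]; print(n,c[i].round(),s[i,4],np.median(Q,0).round(4),Q.min(0).round(3),Q.max(0).round(3))
    print([ (m["conf"],np.median(P[m["pixels"]],0)) for m in arm.masks_of(n,"slide_rack")])
    for m in arm.masks_of(n,"tray")[:1]:
        Q=P[m["pixels"]]; rect=cv2.minAreaRect(Q[:,:2].astype(np.float32)); print("tray",rect,np.percentile(Q[:,2],[5,50,95]))
    # rail/hooks
p=np.load("/tmp/top.npz");P=p["P"]
for uv in [(121,290),(235,296),(338,303),(160,270),(231,275),(302,280),(199,240),(183,235),(183,260),(258,250)]:
    print(uv,P[uv[1],uv[0]].round(3))
E
```

```text
scene [ 8. 16.] 513 [-0.3964 -0.2025  0.2361] [-0.41  -0.245  0.2  ] [-0.385 -0.175  0.288]
scene [142.  53.] 1956 [ 0.0586 -0.0313  0.2496] [-0.039 -0.09   0.2  ] [0.095 0.089 0.29 ]
scene [322. 113.] 106 [0.5429 0.1603 0.2463] [0.533 0.154 0.221] [0.548 0.17  0.262]
scene [283. 132.] 104 [0.5367 0.047  0.246 ] [0.525 0.041 0.22 ] [0.541 0.056 0.264]
scene [241. 152.] 116 [ 0.529  -0.0678  0.2477] [ 0.518 -0.074  0.223] [ 0.534 -0.059  0.264]
[(0.62, array([nan, nan, nan])), (0.58, array([nan, nan, nan]))]
tray ((0.5113962888717651, -0.347743421792984), (0.16315022110939026, 0.2060331106185913), 69.5732421875) [nan nan nan]
top [159. 237.] 158 [0.5365 0.1612 0.2595] [0.53  0.155 0.225] [0.546 0.172 0.263]
top [231. 242.] 128 [0.5295 0.0488 0.2601] [0.522 0.041 0.226] [0.539 0.058 0.264]
top [303. 246.] 118 [ 0.5217 -0.064   0.2605] [ 0.515 -0.073  0.225] [ 0.531 -0.056  0.264]
[(0.89, array([nan, nan, nan])), (0.86, array([nan, nan, nan]))]
tray ((0.4424421489238739, -0.47165143489837646), (0.0, 0.05146168917417526), 0.0) [nan nan nan]
(121, 290) [0.456 0.229 0.221]
(235, 296) [0.446 0.045 0.219]
(338, 303) [ 0.435 -0.12   0.222]
(160, 270) [0.489 0.17  0.21 ]
(231, 275) [0.48  0.053 0.21 ]
(302, 280) [ 0.472 -0.063  0.209]
(199, 240) [0.549 0.124 0.129]
(183, 235) [0.56  0.156 0.12 ]
(183, 260) [0.513 0.153 0.123]
(258, 250) [0.531 0.015 0.125]
```

```bash
python3 -c "
import cv2,numpy as np
a=cv2.imread('pics/scene_crop.png');b=cv2.imread('pics/top_crop.png')
cv2.imwrite('pics/crops.png',cv2.resize(np.hstack([a,b]),(800,400)))"
```

```text
(no output)
```

View pics/crops.png

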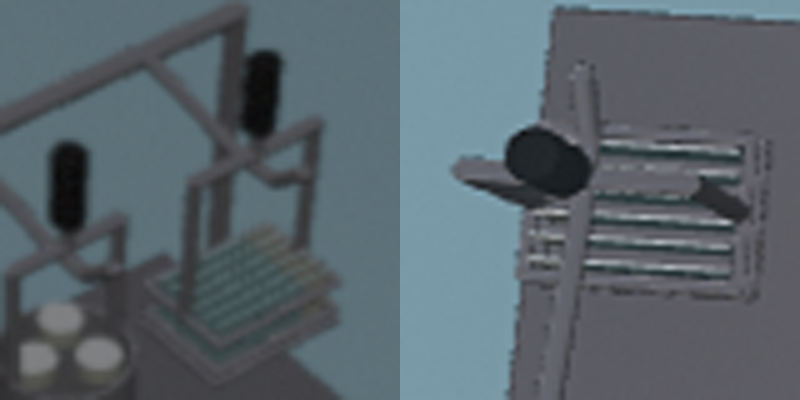

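The crop shows the steel rack with glass slides hanging on the +y-most hook, its hook pointing to rack +x with the tip at about top (205,245). This is the target. Next I'll refine the tray, the rack yaw and the tool axes.

Run:
```python
from h import *
s=arm.observe(); M=R.from_rotvec(s["ee_rot"]).as_matrix(); print("tool axes cols\n",M.round(3), "yaw x",np.degrees(np.arctan2(M[1,0],M[0,0])), arm.hold_point_z)
p=np.load("/tmp/top.npz");P=p["P"];g=p["p"].astype(int)
v,u=np.mgrid[:420,:560]
z=P[...,2]
rim=(z>.022)&(z<.04)&(u>375)&(u<510)&(v>190)&(v<330)
print("rim",cv2.minAreaRect(P[rim][:,:2].astype(np.float32)),rim.sum(),np.median(P[rim],0))
fl=(g.min(-1)>125)&(u>375)&(u<510)&(v>190)&(v<330); Q=P[fl]; Q=Q[np.isfinite(Q[:,0])]
print("floor",cv2.minAreaRect(Q[:,:2].astype(np.float32)),len(Q),np.median(Q,0))
# rail
r=(abs(z-.221)<.008)&(v>280)&(v<310); Q=P[r]; print("rail",np.polyfit(Q[:,1],Q[:,0],1),len(Q))
# rack top frame z~.12
r=(z>.105)&(z<.14)&(u>140)&(u<210)&(v>225)&(v<270);Q=P[r][:,:2].astype(np.float32);print("rack",cv2.minAreaRect(Q),len(Q),Q.min(0),Q.max(0))
c=(z>.198)&(z<.22)&(v>230)&(v<260)&(u>135)&(u<215);Q=P[c];print("bars",[(a,b,*P[b,a].round(3)) for b,a in np.argwhere(c)[::12]])
z2=P[70:185,180:340];Q=z2[z2[...,2]>.05].reshape(-1,3);print("other",Q.max(0))
```

```text
tool axes cols
 [[ 0.964  0.266 -0.   ]
 [ 0.266 -0.964 -0.   ]
 [-0.     0.    -1.   ]] yaw x 15.39717066482718 0.0188
rim ((0.5228501558303833, -0.35398635268211365), (0.17151668667793274, 0.17025364935398102), 72.94752502441406) 1001 [ 0.52075321 -0.36110819  0.02831803]
floor ((0.5247050523757935, -0.358640193939209), (0.1859726458787918, 0.18118026852607727), 73.05664825439453) 6511 [ 0.52067072 -0.35700706  0.00440719]
rail [0.06303053 0.44387777] 1784
rack ((0.538781464099884, 0.1643119603395462), (0.08426257222890854, 0.060068096965551376), 86.314208984375) 817 [0.5066078  0.12079733] [0.5703645 0.2079437]
bars [(np.int64(165), np.int64(231), np.float64(0.554), np.float64(0.166), np.float64(0.204)), (np.int64(167), np.int64(233), np.float64(0.551), np.float64(0.163), np.float64(0.204)), (np.int64(141), np.int64(237), np.float64(0.544), np.float64(0.205), np.float64(0.209)), (np.int64(141), np.int64(238), np.float64(0.542), np.float64(0.204), np.float64(0.21)), (np.int64(170), np.int64(238), np.float64(0.542), np.float64(0.156), np.float64(0.209)), (np.int64(151), np.int64(239
[... 994 characters left out ...]
 np.float64(0.125), np.float64(0.206)), (np.int64(213), np.int64(244), np.float64(0.532), np.float64(0.084), np.float64(0.207)), (np.int64(168), np.int64(246), np.float64(0.53), np.float64(0.161), np.float64(0.2)), (np.int64(165), np.int64(249), np.float64(0.524), np.float64(0.165), np.float64(0.204)), (np.int64(167), np.int64(251), np.float64(0.521), np.float64(0.162), np.float64(0.202)), (np.int64(164), np.int64(254), np.float64(0.515), np.float64(0.166), np.float64(0.206)), (np.int64(165), np.int64(256), np.float64(0.512), np.float64(0.164), np.float64(0.207)), (np.int64(162), np.int64(259), np.float64(0.507), np.float64(0.168), np.float64(0.208))]
other [0.88378514 0.15580206 0.16661859]
```

Rack centre is (0.5385, 0.164) with yaw -3.6°, and tray centre is (0.522, -0.355). These fit the given sizes: rack 84x60, tray about 170, grip top 0.262. Now I'll raise the tool and align its yaw.

```bash
python3 -m pendant '[[[0,0,-0.06],[0,0,0],0.09],[[0,0,-0.06],[0,0,9.5],0.09],[[0,0,-0.05],[0,0,9.5],0.09],[[0.05,0,0],[0,0,0],0.09],[[0.055,0,0],[0,0,0],0.09],[[0.055,0,0],[0,0,0],0.09],[[0.055,0,0],[0,0,0],0.09],[[0.055,0,0],[0,0,0],0.09],[[0.055,0,0],[0,0,0],0.09],[[0,0,0],[0,0,0],0.09]]'
```

```text
clock: 2.1
position: [0.4958, -0.6208, 0.3925]
ee_rot: [-3.136, 0.089, 0.002]
force: [0.3, -0.9, -1.3]
width: 0.985
```

```bash
python3 -m pendant '[[[0,-0.05,0],[0,0,0],0.06],[[0,-0.06,0],[0,0,0],0.06],[[0,-0.06,0],[0,0,0],0.06],[[0,-0.06,0],[0,0,0],0.06],[[0,-0.06,0],[0,0,0],0.06],[[0,-0.06,0],[0,0,0],0.06],[[0,-0.06,0],[0,0,0],0.06],[[0,-0.06,0],[0,0,0],0.06],[[0,-0.06,0],[0,0,0],0.06],[[0,-0.06,0],[0,0,0],0.06]]' && python3 -m pendant '[[[0,-0.06,0],[0,0,0],0.06],[[0,-0.06,0],[0,0,0],0.06],[[0,-0.05,0],[0,0,0],0.06],[[0,-0.02,0],[0,0,0],0.06],[[0,0,0],[0,0,0],0.06],[[0,0,0],[0,0,0],0.06]]'
python3 - <<'E'
from h import *
p,d,P=cloud("wrist"); cv2.imwrite("pics/w1.png",p[:,:,::-1])
s=arm.observe();M=R.from_rotvec(s["ee_rot"]).as_matrix();print(s["position"],M.round(3))
v,u=np.mgrid[:420,:560]
dark=(p.max(-1)<45)&(P[...,2]>.2)&(P[...,2]<.29)&(abs(P[...,1]-.164)<.04)
Q=P[dark];print(len(Q),Q.min(0),Q.max(0),np.median(Q,0))
t=Q[Q[:,2]>.258];print((t.min(0)+t.max(0))/2,len(t))
dl=M.T@(np.array([.5385,.164,.223])-s["position"]);print("to go tool",dl)
E
```

```text
clock: 3.35
position: [0.5267, -0.033, 0.3973]
ee_rot: [3.139, -0.1, 0.002]
force: [1.2, -0.5, 0.4]
width: 0.655
clock: 4.1
position: [0.5397, 0.153, 0.3969]
ee_rot: [3.139, -0.103, 0.001]
force: [0.3, 0.1, 0.3]
width: 0.651
[0.53971397 0.15299471 0.39687476] [[ 0.998 -0.066  0.   ]
 [-0.066 -0.998 -0.001]
 [ 0.001  0.001 -1.   ]]Traceback (most recent call last):
  File "<stdin>", line 6, in <module>
    return umr_minimum(a, axis, None, out, keepdims, initial, where)
ValueError: zero-size array to reduction operation minimum which has no identity
```

View pics/w1.png

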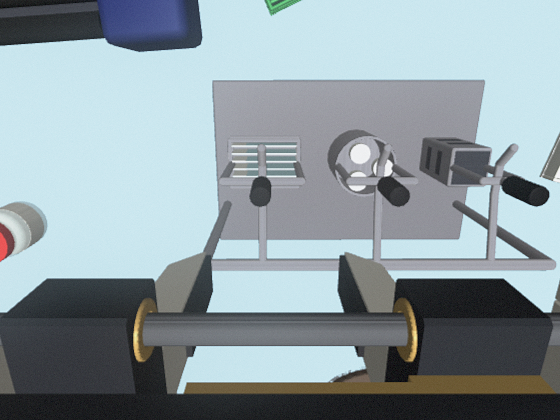

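The wrist view shows the rack's grip at (261,190) between the open fingers and slightly off centre, with the basket grip at (393,190).

Run:
```python
from h import *
p,d,P=cloud("wrist")
s=arm.observe();M=R.from_rotvec(s["ee_rot"]).as_matrix()
v,u=np.mgrid[:420,:560]
m=(u>245)&(u<278)&(v>170)&(v<210)&(P[...,2]>.222)&(P[...,2]<.28)&(p.max(-1)<90)
Q=P[m];print(len(Q),Q.min(0),Q.max(0))
t=Q[Q[:,2]>.257];print((t.min(0)+t.max(0))/2,len(t),t.max(0)-t.min(0))
print("to go tool",M.T@(np.array([.5385,.164,.223])-s["position"]))
```

```text
500 [0.53104602 0.15739077 0.22329837] [0.54841061 0.17401314 0.26337962]
[0.53957478 0.16570196 0.26022355] 339 [0.01705751 0.01662237 0.00631215]
to go tool [-0.00201058 -0.01084411  0.17390946]
```

```bash
python3 -m pendant '[[[-0.001,-0.012,0],[0,0,0],0.06],[[0,0,0.05],[0,0,0],0.06],[[0,0,0.05],[0,0,0],0.06],[[0,0,0.03],[0,0,0],0.06],[[0,0,0.02],[0,0,0],0.06],[[0,0,0],[0,0,0],0.06]]'
python3 - <<'E'
from h import *
p,d,P=cloud("wrist"); cv2.imwrite("pics/w2.png",p[:,:,::-1])
E
```

```text
clock: 4.95
position: [0.5382, 0.1674, 0.2454]
ee_rot: [3.139, -0.099, -0.004]
force: [0.4, -0.7, 0.5]
width: 0.654
```

View pics/w2.png

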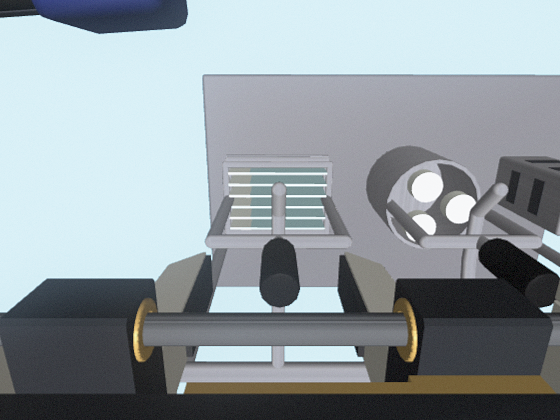

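The grip is centred between the fingers (column 280, against about 277 for the jaws). I'll descend and close.

```bash
python3 -m pendant '[[[0,0.001,0.02],[0,0,0],0.06],[[0,0,0.001],[0,0,0],0.06],[[0,0,0],[0,0,0],0.03],[[0,0,0],[0,0,0],0.01],[[0,0,0],[0,0,0],0.01],[[0,0,0],[0,0,0],0.01],[[0,0,0],[0,0,0],0.01]]' 30
python3 -m pendant '[[[0,0,0],[0,0,0],0.005],[[0,0,0],[0,0,0],0.005],[[0,0,0],[0,0,0],0.005]]' 50
```

```text
clock: 5.88
position: [0.5391, 0.1663, 0.2258]
ee_rot: [3.14, -0.099, 0.0]
force: [-0.1, 0.8, 1.5]
width: 0.19
clock: 6.25
position: [0.5391, 0.1667, 0.2258]
ee_rot: [-3.14, 0.099, -0.0]
force: [0.3, -0.7, 2.0]
width: 0.186
```

Opening is 0.186 × 92 ≈ 17 mm, so the 18 mm grip is held. Lifting straight up.

```bash
python3 -m pendant '[[[0,0,-0.005],[0,0,0],0.005],[[0,0,-0.01],[0,0,0],0.005],[[0,0,-0.01],[0,0,0],0.005],[[0,0,-0.008],[0,0,0],0.005],[[0,0,0],[0,0,0],0.005],[[0,0,0],[0,0,0],0.005]]'
python3 - <<'E'
from h import *
p,d,P=cloud("scene"); cv2.imwrite("pics/s3.png",cv2.resize(p[60:240,180:420,::-1],(800,600)))
E
```

```text
clock: 7.0
position: [0.5389, 0.1664, 0.2585]
ee_rot: [3.14, -0.099, -0.0]
force: [0.5, 0.4, -3.0]
width: 0.19
```

View pics/s3.png

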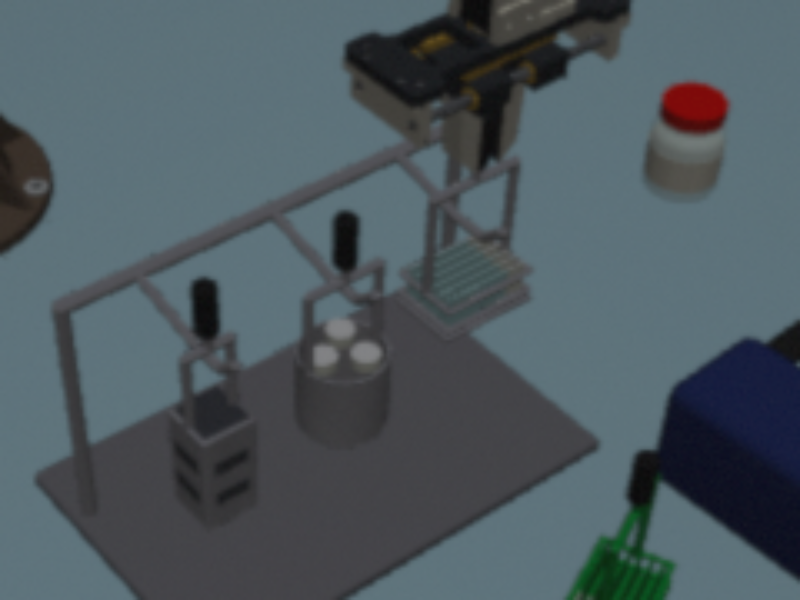

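The rack is lifted and held, with its crossbar above the hook. Before moving +x I'll check the height of the blue rack nearby.

Run:
```python
from h import *
P=np.load("/tmp/top.npz")["P"]
Q=P[60:195,95:170].reshape(-1,3);Q=Q[Q[:,2]>.04];print(Q.min(0),Q.max(0))
```

```text
[0.67956806 0.23748669 0.0400129 ] [0.93743232 0.3629159  0.10473798]
```

The blue rack is clear (y > 0.237, height 0.105). Moving +x, then up.

```bash
python3 -m pendant '[[[0.005,0,0],[0,0,0],0.005],[[0.01,0,0],[0,0,0],0.005],[[0.015,0,0],[0,0,0],0.005],[[0.018,0,0],[0,0,0],0.005],[[0.018,0,0],[0,0,0],0.005],[[0.013,0,0],[0,0,0],0.005],[[0.008,0,0],[0,0,0],0.005],[[0.003,0,0],[0,0,0],0.005],[[0,0,0],[0,0,0],0.005]]' && python3 -m pendant '[[[0,0,-0.01],[0,0,0],0.005],[[0,0,-0.02],[0,0,0],0.005],[[0,0,-0.03],[0,0,0],0.005],[[0,0,-0.03],[0,0,0],0.005],[[0,0,-0.03],[0,0,0],0.005],[[0,0,-0.03],[0,0,0],0.005],[[0,0,-0.02],[0,0,0],0.005],[[0,0,-0.01],[0,0,0],0.005],[[0,0,0],[0,0,0],0.005]]'
python3 - <<'E'
from h import *
p,d,P=cloud("scene"); cv2.imwrite("pics/s4.png",p[:,:,::-1])
s=arm.observe();M=R.from_rotvec(s["ee_rot"]).as_matrix();print("to tray",M.T@(np.array([.522,-.355,.4])-s["position"]))
E
```

```text
clock: 8.18
position: [0.6287, 0.1609, 0.2587]
ee_rot: [3.14, -0.099, -0.0]
force: [0.7, -0.5, -2.4]
width: 0.184
clock: 9.3
position: [0.6288, 0.161, 0.4394]
ee_rot: [-3.14, 0.098, -0.002]
force: [-0.7, 0.1, -2.7]
width: 0.187
to tray [-0.07409344  0.52156003  0.03855543]
```

View pics/s4.png

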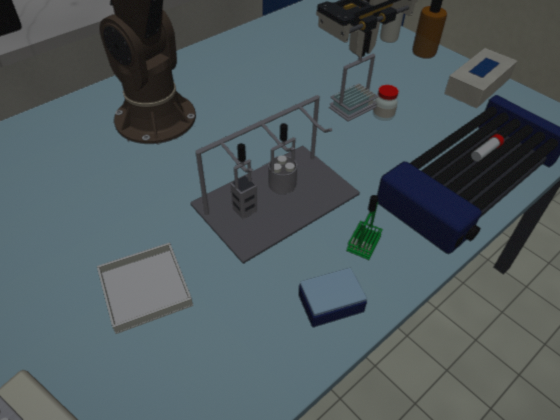

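The rack is free and upright, and the two bystanders still hang on their hooks. Moving over to the tray.

```bash
python3 -m pendant '[[[0,0.01,0],[0,0,0],0.005],[[0,0.025,0],[0,0,0],0.005],[[0,0.04,0],[0,0,0],0.005],[[0,0.045,0],[0,0,0],0.005],[[0,0.045,0],[0,0,0],0.005],[[0,0.045,0],[0,0,0],0.005],[[0,0.045,0],[0,0,0],0.005],[[-0.005,0.045,0],[0,0,0],0.005],[[-0.01,0.045,0],[0,0,0],0.005],[[-0.015,0.045,0],[0,0,0],0.005]]' && python3 -m pendant '[[[-0.015,0.045,0],[0,0,0],0.005],[[-0.014,0.035,0],[0,0,0],0.005],[[-0.01,0.03,0],[0,0,0],0.005],[[-0.005,0.015,0],[0,0,0],0.005],[[0,0.006,0],[0,0,0],0.005],[[0,0,0],[0,0,0],0.005],[[0,0,0],[0,0,0],0.005]]'
python3 - <<'E'
from h import *
s=arm.observe();M=R.from_rotvec(s["ee_rot"]).as_matrix()
p,d,P=cloud("top"); cv2.imwrite("pics/t5.png",p[:,:,::-1]); p,d,P=cloud("scene"); cv2.imwrite("pics/s5.png",p[:,:,::-1])
print("to tray",M.T@(np.array([.522,-.355,.132])-s["position"]))
E
```

```text
clock: 10.6
position: [0.5732, -0.2286, 0.4377]
ee_rot: [-3.14, 0.1, 0.003]
force: [0.0, 0.6, -2.2]
width: 0.188
clock: 11.48
position: [0.5231, -0.3531, 0.4387]
ee_rot: [-3.139, 0.095, -0.0]
force: [0.2, 0.3, -2.8]
width: 0.187
to tray [-0.00103803  0.00222081  0.30667103]
```

View pics/s5.png

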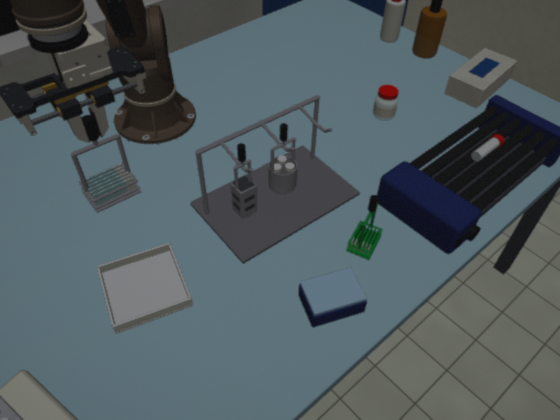

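The rack hangs above the tray, but more of the grip seems to show below the fingers. I'll measure slip and tilt.

Run:
```python
from h import *
p,d,P=cloud("scene"); cv2.imwrite("pics/s6.png",cv2.resize(p[60:240,0:240,::-1],(800,600),interpolation=cv2.INTER_CUBIC))
m=(abs(P[...,0]-.523)<.08)&(abs(P[...,1]+.353)<.08)&(P[...,2]>.1)
v,u=np.where(m);Q=P[m]; print(len(Q),Q.min(0),Q.max(0))
g=m&(p.max(-1)<40)&(P[...,2]<.5); 
lo=Q[Q[:,2]<.38]; print("lowest",np.percentile(lo[:,2],[0,1,5,50,95]),lo.min(0),lo.max(0))
# slide-top plane fit: points in tray body
b=lo[lo[:,2]<np.percentile(lo[:,2],0)+.045]
w=Q[(Q[:,2]<.45)]
print(np.histogram(w[:,2],bins=np.arange(.26,.46,.01)))
p,d,P=cloud("wrist"); cv2.imwrite("pics/w6.png",p[:,:,::-1])
```

```text
12583 [ 0.480218   -0.43294022  0.30833796] [ 0.56728709 -0.27303002  0.67640626]
lowest [0.30833796 0.31073402 0.31281557 0.33970308 0.35897804] [ 0.48774517 -0.39723374  0.30833796] [ 0.55565584 -0.31127877  0.3799684 ]
(array([  0,   0,   0,   0,   7, 240, 353, 401, 764,  41,  48,  47,  46,
        49,  47,  86, 232,  32, 128]), array([0.26, 0.27, 0.28, 0.29, 0.3 , 0.31, 0.32, 0.33, 0.34, 0.35, 0.36,
       0.37, 0.38, 0.39, 0.4 , 0.41, 0.42, 0.43, 0.44, 0.45]))
```

View pics/s6.png

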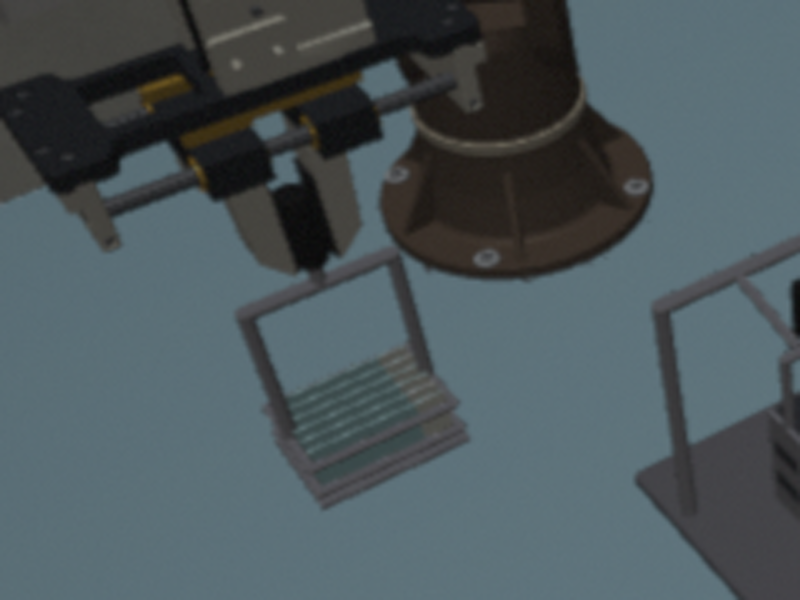

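View pics/w6.png

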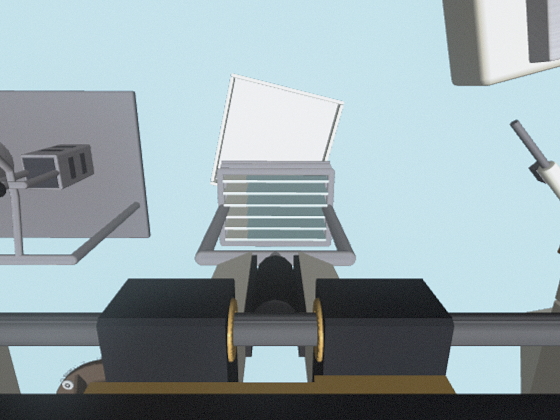

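The grip is sound: the underside is at about 0.310 (0.311 expected), the rack is upright, and the tray lies below. It needs to go down about 306 mm to reach the floor.

```bash
python3 -m pendant '[[[0,0.001,0.015],[0,0,0],0.005],[[0,0.001,0.03],[0,0,0],0.005],[[0,0,0.035],[0,0,0],0.005],[[0,0,0.035],[0,0,0],0.005],[[0,0,0.035],[0,0,0],0.005],[[0,0,0.035],[0,0,0],0.005],[[0,0,0.03],[0,0,0],0.005],[[0,0,0.02],[0,0,0],0.005],[[0,0,0.01],[0,0,0],0.005],[[0,0,0],[0,0,0],0.005]]'
python3 - <<'E'
from h import *
print(arm.observe()["position"])
p,d,P=cloud("top"); cv2.imwrite("pics/t7.png",p[:,:,::-1]); 
p,d,P=cloud("scene"); cv2.imwrite("pics/s7.png",cv2.resize(p[150:330,30:270,::-1],(800,600),interpolation=cv2.INTER_CUBIC))
E
```

```text
clock: 12.92
position: [0.5217, -0.3562, 0.193]
ee_rot: [-3.139, 0.099, 0.002]
force: [0.4, 0.4, -1.9]
width: 0.185
[ 0.52167207 -0.35623005  0.19296105]
```

View pics/s7.png

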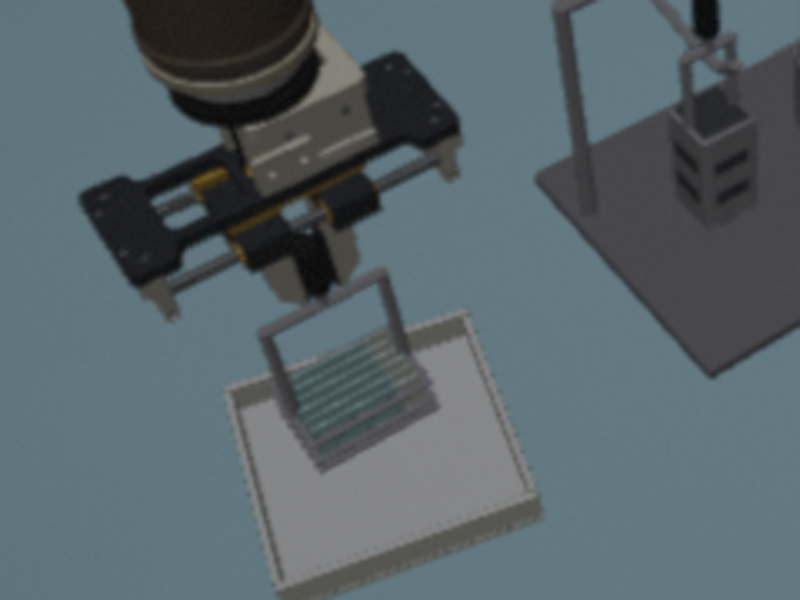

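The rack is upright above the tray with the underside at about 0.065. I'll lower it to about 5 mm above the floor, then creep.

```bash
python3 -m pendant '[[[0,0,0.006],[0,0,0],0.005],[[0,0,0.01],[0,0,0],0.005],[[0,0,0.012],[0,0,0],0.005],[[0,0,0.012],[0,0,0],0.005],[[0,0,0.008],[0,0,0],0.005],[[0,0,0.005],[0,0,0],0.005],[[0,0,0.002],[0,0,0],0.005],[[0,0,0],[0,0,0],0.005]]' && python3 -m pendant '[[[0,0,0.001],[0,0,0],0.005],[[0,0,0.001],[0,0,0],0.005],[[0,0,0.001],[0,0,0],0.005],[[0,0,0],[0,0,0],0.005]]'
```

```text
clock: 14.02
position: [0.5223, -0.3565, 0.1389]
ee_rot: [3.14, -0.099, 0.0]
force: [0.1, 0.7, -1.7]
width: 0.189
clock: 14.52
position: [0.5221, -0.3565, 0.1357]
ee_rot: [-3.14, 0.099, 0.0]
force: [0.3, -0.2, -2.1]
width: 0.184
```

```bash
python3 -m pendant '[[[0,0,0.001],[0,0,0],0.005],[[0,0,0.001],[0,0,0],0.005],[[0,0,0],[0,0,0],0.005]]'; python3 -m pendant '[[[0,0,0.001],[0,0,0],0.005],[[0,0,0],[0,0,0],0.005]]'
```

```text
clock: 14.9
position: [0.5221, -0.3564, 0.1336]
ee_rot: [-3.14, 0.099, 0.0]
force: [0.1, 0.0, -1.9]
width: 0.181
clock: 15.15
position: [0.5223, -0.3568, 0.1333]
ee_rot: [3.139, -0.099, 0.001]
force: [-2.4, -0.1, 3.3]
width: 0.186
```

Contact: force z went from -2 to +3 at the expected height (0.133). Opening gently.

```bash
python3 -m pendant '[[[0,0,0],[0,0,0],0.02],[[0,0,0],[0,0,0],0.025],[[0,0,0],[0,0,0],0.035],[[0,0,0],[0,0,0],0.045],[[0,0,0],[0,0,0],0.055],[[0,0,0],[0,0,0],0.055]]'
python3 - <<'E'
from h import *
p,d,P=cloud("wrist"); cv2.imwrite("pics/w8.png",p[:,:,::-1])
E
```

```text
clock: 15.9
position: [0.5221, -0.3565, 0.1327]
ee_rot: [3.14, -0.099, -0.0]
force: [0.5, 0.1, -0.4]
width: 0.591
```

View pics/w8.png

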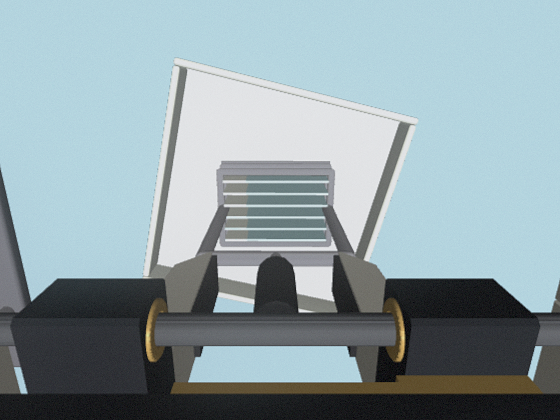

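The fingers are clear of the grip on both sides and the rack stands on the floor of the tray. Withdrawing upward and checking.

```bash
python3 -m pendant '[[[0,0,-0.01],[0,0,0],0.055],[[0,0,-0.025],[0,0,0],0.055],[[0,0,-0.04],[0,0,0],0.055],[[0,0,-0.04],[0,0,0],0.055],[[0,0,-0.04],[0,0,0],0.055],[[0,0,-0.04],[0,0,0],0.055],[[-0.03,0,-0.03],[0,0,0],0.055],[[-0.04,0,-0.0],[0,0,0],0.055],[[0,0,0],[0,0,0],0.055],[[0,0,0],[0,0,0],0.055]]'
python3 - <<'E'
from h import *
p,d,P=cloud("scene"); cv2.imwrite("pics/s9.png",p[:,:,::-1])
m=(abs(P[...,0]-.522)<.045)&(abs(P[...,1]+.357)<.05)&(P[...,2]>.028)&(P[...,2]<.05)
Q=P[m];print(cv2.minAreaRect(Q[:,:2].astype(np.float32)),Q[:,2].max())
A=np.c_[Q[:,:2]-Q[:,:2].mean(0),np.ones(len(Q))]; 
t=Q[Q[:,2]>.033];A=np.c_[t[:,:2],np.ones(len(t))];print("slope",np.linalg.lstsq(A,t[:,2],rcond=None)[0])
for n in("scene",):
  g=(p.max(-1)<45)&(P[...,2]>.1)&(P[...,2]<.29)&(P[...,0]>.4)&(P[...,0]<.7)
  k,l,s,c=cv2.connectedComponentsWithStats(g.astype(np.uint8))
  for i in range(1,k):
    if s[i,4]>15: print(c[i].round(),np.median(P[l==i],0).round(4),P[l==i].max(0))
E
```

```text
clock: 17.2
position: [0.4526, -0.3519, 0.3583]
ee_rot: [3.14, -0.098, 0.002]
force: [-0.2, 0.1, -0.4]
width: 0.598
((0.5215081572532654, -0.3572045564651489), (0.08436614274978638, 0.06198396906256676), 85.68070983886719) 0.049811656675001315
slope [-0.00220421  0.00342224  0.03908698]
[283. 132.] [0.537  0.0465 0.2463] [0.54080123 0.05558611 0.2627532 ]
[241. 152.] [ 0.5291 -0.0681  0.2477] [ 0.5348436  -0.05851326  0.2627154 ]
[244. 183.] [ 0.5256 -0.0612  0.1478] [ 0.53890397 -0.04620062  0.15119578]
[235. 197.] [ 0.5232 -0.0869  0.1171] [ 0.53550908 -0.0851945   0.12605964]
[249. 198.] [ 0.5457 -0.0637  0.1168] [ 0.54852402 -0.05019657  0.12512159]
[129. 249.] [ 0.5273 -0.358   0.156 ] [ 0.53138154 -0.34950114  0.17216523]
```

View pics/s9.png

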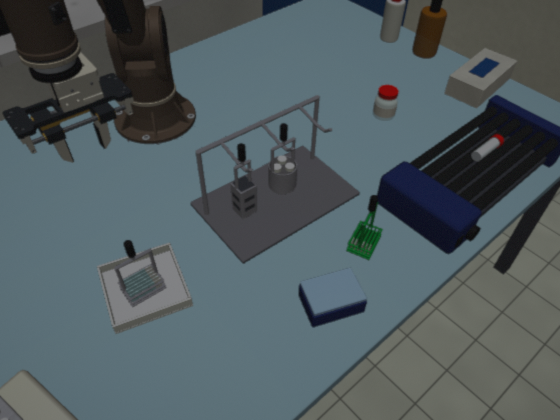

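The rack stands flat in the tray at scene (142,285), the bystanders have not moved, and the arm is clear.

```bash
python3 -c "
from cell import arm; print(arm.sign_off())"
```

```text
the job is handed in; nothing more can be done
None
```

The slide rack is off its hook and standing in the tray, released, and the job is handed in. The last move ended at 17.2 s, inside the 45 s limit; sign-off reports no verdict.

I gripped the steel rack by its black grip, raised it 33 mm off the hook, moved it 90 mm along its +x and carried it over the other two. I lowered it slowly until the wrist force showed contact, then opened the fingers and backed away.

Last checks before handing in:
- **Position:** the rack centre is about (0.5215, -0.357), within about 3 mm of the measured tray centre.
- **Upright and flat:** the fitted tilt was under 0.005 rad.
- **Height:** the grip top read 0.172 m where 0.169 m was expected. I took the 3 mm as depth and calibration error, because contact came at the expected height.
- **Bystanders:** the round basket's and tall carrier's grips were within 1 mm of where they started.
- **Arm:** it was well clear of everything.

No check failed.

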